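# Feed a brass blank through the stamping guide with the push stick

### The job

Draw the wooden push stick out of its rack by the blade, lay it flat on the bench and let go, then take it again by its handle. Holding it so, push the brass blank along the steel guide, under the cover and fully home against the stop at the far end. Then withdraw the stick and leave it lying flat on the bench clear of the guide; never touch the blank with the gripper, and leave the hammer, brush and jar where they are.

Things in the scene. Friction and masses are not known exactly. Their poses are not given: they have to be found in the camera images.
- guide: Fixed steel feed guide, 196 mm long, 62 wide, 33 high. Origin: bench level, under the middle of the channel's mouth; +x runs along the channel from mouth to stop, z up. Channel floor 10 mm above the bench. Two straight rails, tops 28 mm above the bench, leave a channel 18 mm wide, centred on y = 0, open on top except under the cover at x = 75 to 130 mm. Rigid stop face at x = 178 mm.
- mouth (a point): Middle of the mouth, on the channel floor (guide x = 0, 10 mm above the bench). The mouth is 33 mm wide here and narrows to the 18 mm channel by x = 20 mm.
- cover (a point): Middle of the cover's underside (guide x = 102 mm), 18 mm above the channel floor. The cover is a flat plate 55 mm long, 48 wide, 5 thick, screwed across the rails; the blank passes under it.
- seat (a point): Point on the channel floor (guide x = 158 mm), beyond the cover, that lies under the blank's middle when the blank is fully home against the stop. The channel is open on top here.
- blank: Loose brass blank, a flat bar 40 mm long (its x), 14 wide, 10 high, about 50 g. Origin: centre of its underside. It starts lying lengthwise on the channel floor in the open part between mouth and cover.
- rack: Fixed low dark-wood rack, a roofed box 170 mm long, 58 wide, 42 high, open only at its front end, without a floor (the stick lies on the bench inside). Origin: bench level in the middle of the open front end; +x points straight out of the opening, the inside lies at negative x down to -162 mm. Inside 42 mm wide, 34 high.
- stick: Loose pale-wood push stick, 230 mm long, 70 g. Handle 75 mm long, 28 wide, 26 high; from it runs a straight blade 155 mm long, 11 wide, 13 high, undersides flush. Origin: underside, under the handle's middle; +x along the blade to its tip, z up. Starts flat on the bench in the rack, handle inside, about 75 mm of blade showing.
- stick_tip (a point): Middle of the blade's end face, 192.5 mm ahead (+x) of the stick's origin and 6.5 mm above its underside.
- stick_grip (a point): Centre of the stick's handle, 13 mm above its underside.
- hammer: Bystander: hammer lying on the bench. Origin: on its underside. Leave it alone.
- brush: Bystander: brush lying on the bench. Origin: on its underside. Leave it alone.
- jar: Bystander: lidded glass jar, 66 mm across, 85 high, standing on the bench. Origin: centre of its underside. Leave it alone.
There are look-alikes about, which are no part of the job. There is more than one size of the rack; the job needs the smallest.

How it is judged:
On the way, in this order (a step that is already met when the one before it is completed fails the run):
1. the stick is out of the rack, lying flat on the bench, let go ((x of stick_grip in the frame of rack above 0.03 m or x of stick_grip in the frame of rack below -0.21 m or y of stick_grip in the frame of rack above 0.04 m or y of stick_grip in the frame of rack below -0.04 m) and (x of stick_tip in the frame of guide below -0.002 m or x of stick_tip in the frame of guide above 0.2 m or y of stick_tip in the frame of guide above 0.03 m or y of stick_tip in the frame of guide below -0.03 m) and angle between stick's own x axis and vertical between 1.45 and 1.69 rad and height (world z) of stick_grip below 0.022 m and linear speed of stick below 0.02 m/s and contact force between the fingers and stick below 0.1 N), for 0.1 s.
2. the stick, held by its handle, pushes the blank along under the cover (x of blank in the frame of guide between 0.08 and 0.13 m and horizontal distance between stick_tip and blank below 0.028 m and contact force between the fingers and stick above 1 N and distance between the grasp point and stick_grip below 0.05 m), for 0.1 s.
At the end, for the whole second after the job is handed in: The blank lies flat in the channel against the stop (its middle within 5 mm of seat). The stick is let go and lies still and level (7 degrees) on the bench, handle centre below 22 mm, its tip out of the guide's mouth or beside or beyond the guide (distance between blank and seat below 0.005 m and angle between the x axis of blank and the x axis of guide, either way round below 0.15 rad and angle between blank's own z axis and vertical below 0.1 rad and linear speed of blank below 0.01 m/s and (x of stick_tip in the frame of guide below -0.002 m or x of stick_tip in the frame of guide above 0.2 m or y of stick_tip in the frame of guide above 0.03 m or y of stick_tip in the frame of guide below -0.03 m) and angle between stick's own x axis and vertical between 1.45 and 1.69 rad and height (world z) of stick_grip below 0.022 m and linear speed of stick below 0.02 m/s and contact force between the fingers and stick below 0.1 N); the robot touches nothing.
It fails at once if the gripper or arm touches the blank (contact force between any of the fingers, the arm and blank above 0.5 N).
It fails at once if the hammer is shifted by more than 20 mm (distance of hammer from where it was at the start of the episode above 0.02 m).
It fails at once if the brush is shifted by more than 20 mm (distance of brush from where it was at the start of the episode above 0.02 m).
It fails at once if the jar is shifted by more than 20 mm (distance of jar from where it was at the start of the episode above 0.02 m).
It also fails if it takes over 54 s, if anything falls off the work surface, if the arm or the gripper's body presses on something with over 40 N, if the wrist force passes 120 N, or if a joint passes its speed limit or range.

### The arm

A 6-joint arm with a two-finger parallel gripper is mounted at the origin on the work surface. World frame = base frame: x ahead of the robot, y to its left, z up, the work surface at z = 0. Lengths are in m, angles in rad, forces in N, time in s.
With the tool pointing down it reaches from about 0.3 to 1 m from the base axis. Payload 5.1 kg.
Tool frame: the origin (TCP) lies midway between the tips of the shut fingers; the grasp point (between the pads) lies 19 mm behind it; z points along the fingers, y is the line along which they close (so a half turn about z gives the same grasp; the last joint's range is limited). The gripper opens to 95 mm and grips with 3 to 60 N. Pads are 20 mm wide; open, the fingers measure 119 mm over their backs; the gripper's body (75 mm by 180 mm) begins 59 mm behind the grasp point.
Start: joints at [-1.396, 0.124, 1.65, -0, 1.367, -0.083], TCP at [0.166, -0.629, 0.215] pointing down, gripper open.
Joint ranges: [-2.61, 2.61], [-1.02, 2.33], [0.03, 2.71], [-1.35, 4.49], [0.32, 2.68], [-2.91, 2.91]. Speed limits (rad/s): [2.57, 2.57, 3.14, 3.14, 3.14, 3.14].

### API

Orientations are given as a unit quaternion [w, x, y, z].
In Python, from rig import bot gives the robot as it stands.
- The arm moves only by the tool servo_tool, never from a script. Its argument "moves" is a list of rows, each an object of numbers: "tx", "ty", "tz": the shift along the tool's x, y, z in m; "ax", "ay", "az": the turn, a rotation vector about the tool's x, y, z in rad; "hand": the opening in per cent of the stroke, from 0 (shut) to 100 (fully open). A call has 1 to 20 rows; each row shifts and turns the commanded pose from where the row before left it, along the tool's axes as they then stand; what a row does not reach is not made up. A row lasts 1/10 s, in which the tool goes at most 50 mm and 8.59 degrees, less where a joint would pass 70% of its speed; a pose out of reach is approached as far as the arm can. A call with a gripper value outside its range is refused whole. The fingers move at their own pace and stop on an object; the grip force is fixed at half the most. Time passes only in rows, so rows that do not move let the fingers close. It gives the time, the measured TCP pose, the force, the opening and the grip force at its end, in the units of the state.
- bot.get_state(): the state, without advancing time (a new reading comes with each control period).
- bot.camera(name): name is "scene" or "top" or "wrist"; returns the picture (480x640x3 uint8, red, green, blue); there is no depth.
- bot.camera_params(name): a dict with "fx", "fy", "cx", "cy" (pixels), "extrinsics" (4x4, takes a point from world to camera coordinates). Camera axes: x right, y down, z forward; pixel columns grow to the right and rows downward; lengths in m; the calibration is good to about 2 mm. The wrist camera is an equidistant fisheye: a pixel r from the principal point sees the ray r / f radians off the axis. A picture is of the moment at which its call begins: read the wrist's pose just before it. camera_params takes no time and is no camera call; for the wrist camera it gives the pose at the moment of the call.
- bot.close_job(): hands the job in; it is judged then, once.
The state is a dict: "time": time; "joint_pos": joint angles; "qvel": joint speeds; "tau": joint torques, N m; "eef_pos": TCP position; "tcp_rot": TCP orientation; "wrist_force": force on the tool from outside, world axes, zero at the start; "wrist_torque": the same for the moment, N m; "opening": finger opening in m; "gripper_force": force on a finger pad.
Only numpy, scipy, OpenCV 4.12 (cv2) and the standard library are available. Lean on these libraries where they do the work, as an engineer would, in place of code of your own. Each camera call takes 0.05 s, during which the arm holds its last target. There are 200 camera calls.

## Working session

There is one attempt and no reset: what is moved stays moved. The work goes in short steps, Python scripts to look and compute and a tool call to move; the robot and the scene stay as the last step left them, time stands still between calls to the robot, and variables do not carry over. Pictures are saved under pics/ and viewed, at most 10 in all, crops included, and the job is handed in when it is done.

Besides the shell and the picture viewer there is one more tool, called after ">>>" in YAML: its name, and indented under it one key for each argument. servo_tool: Moves the arm, as the interface text tells. Its arguments: {"type":"object","properties":{"moves":{"type":"array"}},"required":["moves"]}

```bash
mkdir -p pics; ls; python3 - <<'E'
from rig import bot
import cv2
for n in ("top","scene"):
    im=bot.camera(n); cv2.imwrite(f"pics/{n}0.png",im[:,:,::-1])
    p=bot.camera_params(n); print(n,p)
print(bot.get_state())
E
```

```text
pics
top {'fx': 568.4495681787115, 'fy': 568.4495681787115, 'cx': 324.4308686157194, 'cy': 241.4224494452647, 'extrinsics': array([[-0.01808646, -0.99982175,  0.00541674, -0.01234728],
       [-0.99773811,  0.01769743, -0.06484953,  0.50811969],
       [ 0.06474211, -0.00657738, -0.99788035,  1.09419742],
       [ 0.        ,  0.        ,  0.        ,  1.        ]])}
scene {'fx': 577.7896724807862, 'fy': 577.7896724807862, 'cx': 324.46046046913443, 'cy': 237.41045237592894, 'extrinsics': array([[-0.63217203,  0.77481104,  0.00513617,  0.3360208 ],
       [ 0.61014617,  0.50188505, -0.61305224, -0.24952803],
       [-0.47757741, -0.38442066, -0.79002568,  1.43448676],
       [ 0.        ,  0.        ,  0.        ,  1.        ]])}
{'time': 0.1, 'joint_pos': array([-1.39559065e+00,  1.24403429e-01,  1.65150963e+00,  8.13022032e-06,
        1.36744505e+00, -8.26020953e-02]), 'qvel': array([-1.53221934e-03, -1.43474015e-03, -2.80736772e-03,  1.85452491e-03,
        1.05337450e-03, -8.40814269e-05]), 'tau': array([ 5.14871717e-04, -4.18880153e+01, -3.61096358e+01,  7.78142712e-02,
        4.62040538e-02, -5.97215239e-05]), 'eef_pos': array([ 0.16560096, -0.62797877,  0.21354998]), 'tcp_rot': array([-8.81963379e-04,  9.91703111e-01,  1.28546334e-01, -3.68807989e-05]), 'wrist_force': array([ 0.51613394,  0.13188177, -0.19520466]), 'wrist_torque': array([-0.02728392, -0.0248898 , -0.01301041]), 'gripper_force': 0.0, 'opening': 0.09494106264435272}
```

View pics/top0.png

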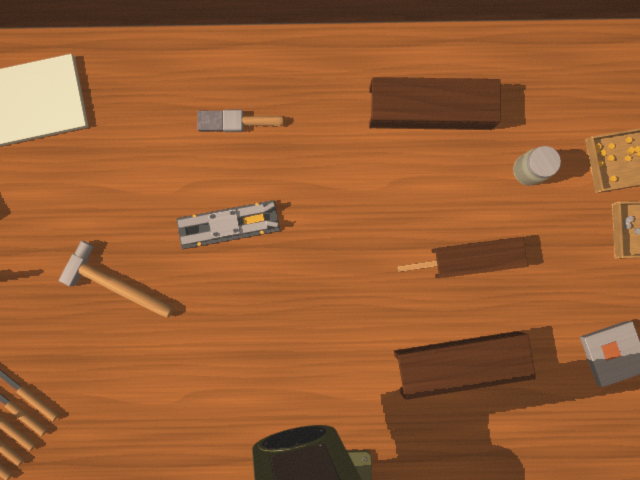

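View pics/scene0.png

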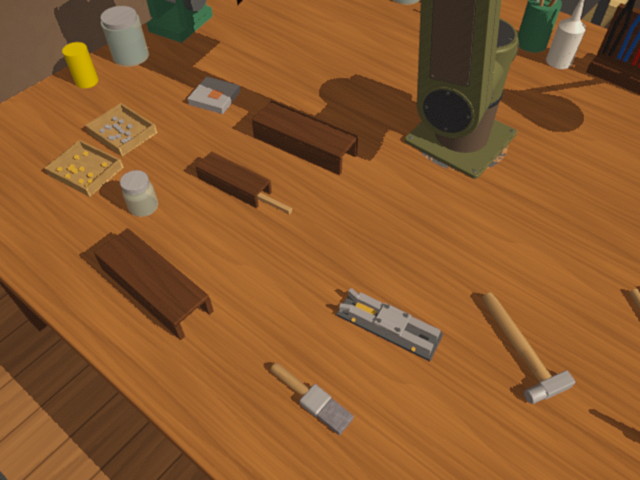

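Candidates for the rack: top picture (435,103), large; (465,365), large; (480,258), smallest, with the stick's blade showing at (398..437,267). The last fits the description. The guide is at (180–280,205–245), its mouth and the brass blank (256,218) to the right. Bystanders: brush (240,121), hammer (120,280), jar (540,163). I'll check these in one close crop.

```bash
cat > h.py <<'E'
from rig import bot
import numpy as np, cv2
def onplane(name,uv,z,p=None):
    p=p or bot.camera_params(name); E=p["extrinsics"]; R=E[:3,:3]; c=-R.T@E[:3,3]
    d=R.T@np.array([(uv[0]-p["cx"])/p["fx"],(uv[1]-p["cy"])/p["fy"],1.])
    return (c+d*(z-c[2])/d[2])
def proj(name,X):
    p=bot.camera_params(name); q=p["extrinsics"][:3,:3]@np.array(X)+p["extrinsics"][:3,3]
    return np.array([p["fx"]*q[0]/q[2]+p["cx"],p["fy"]*q[1]/q[2]+p["cy"]])
E
python3 - <<'E'
import cv2,numpy as np
from h import *
im=cv2.imread("pics/top0.png")
a=cv2.resize(im[195:255,170:290],None,fx=6,fy=6,interpolation=cv2.INTER_CUBIC)
b=cv2.resize(im[235:280,390:535],None,fx=5,fy=5,interpolation=cv2.INTER_CUBIC)[:225,:720]
cv2.imwrite("pics/crop0.png",np.vstack([a,b]))
hsv=cv2.cvtColor(im,cv2.COLOR_BGR2HSV)
print("stick",hsv[267,405:440:6].tolist(),"wood",hsv[280,400:440:10].tolist(), "steel",hsv[222,215:235:5].tolist(),"brass",hsv[218,250:262:3].tolist())
m=((hsv[...,1]<90)).astype(np.uint8); m[:195]=0;m[255:]=0;m[:,:170]=0;m[:,290:]=0
c=max(cv2.findContours(m,0,2)[0],key=cv2.contourArea); print("guide",cv2.minAreaRect(c),cv2.boxPoints(cv2.minAreaRect(c)))
m=((hsv[...,0]>20)&(hsv[...,1]>150)&(hsv[...,2]>150)).astype(np.uint8);m[:205]=0;m[230:]=0;m[:,:240]=0;m[:,270:]=0
c=max(cv2.findContours(m,0,2)[0],key=cv2.contourArea);r=cv2.minAreaRect(c);print("blank",r,onplane("top",r[0],.02))
E
```

```text
stick [[14, 152, 215], [15, 149, 214], [15, 148, 214], [14, 150, 209], [13, 163, 164], [12, 180, 176]] wood [[12, 182, 168], [12, 178, 169], [13, 183, 167], [12, 180, 169]] steel [[12, 47, 186], [14, 45, 186], [13, 47, 189], [11, 46, 189]] brass [[19, 191, 230], [19, 188, 231], [19, 187, 232], [19, 190, 233]]
guide ((227.72640991210938, 224.20753479003906), (31.144758224487305, 99.6386489868164), 79.3803482055664) [[175.89056 218.083  ]
 [273.82263 199.72075]
 [279.56226 230.33208]
 [181.63019 248.69432]]
blank ((251.0, 216.0), (0.0, 0.0), 0.0) [0.55985855 0.12100375 0.02      ]
```

View pics/crop0.png

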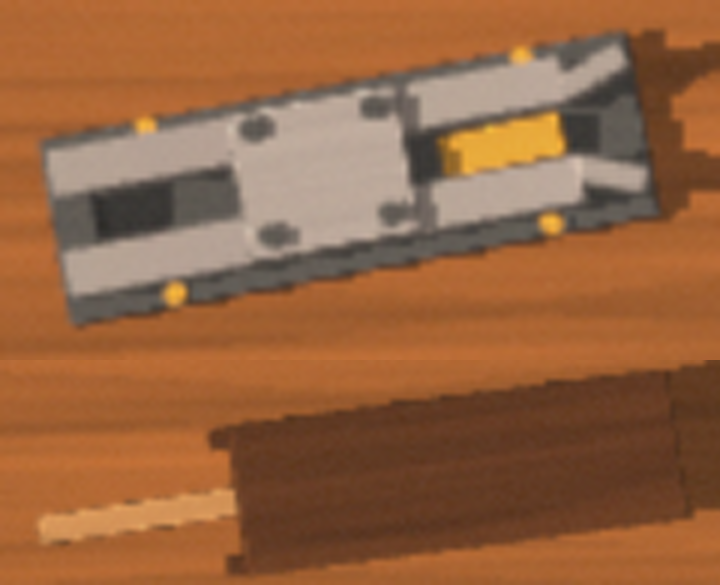

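The crop shows the guide, with the channel axis from about (277,216) at the mouth to (180,234) and the cover centre near (224,223.5). The blade runs from tip (398.4,269) to the rack front at (437,263.6), with the rack behind it. Now I'll convert these to world coordinates.

```bash
python3 - <<'E'
from h import *
A=lambda x,y:(170+x/6-.4,195+y/6-.4)
B=lambda x,y:(390+x/5-.4,235+(y-360)/5-.4)
P=lambda uv,z:onplane("top",uv,z)[:2]
cov=np.mean([P(A(*c),.033) for c in((232,120),(403,88),(415,225),(245,252))],0)
L=(P(A(62,195),.028)+P(A(65,255),.028))/2; Rr=(P(A(565,100),.028)+P(A(582,158),.028))/2
ux=(L-Rr)/np.linalg.norm(L-Rr); print("cover",cov,"L",L,"R",Rr,"len",np.linalg.norm(L-Rr),"dir",np.degrees(np.arctan2(ux[1],ux[0])))
n=np.array([-ux[1],ux[0]]);print("cover along from R(20)",(cov-Rr)@ux,"lat",(cov-Rr)@n)
print("blank c",(np.mean([P(A(*c),.02) for c in((452,136),(560,112),(568,150),(462,176))],0)))
t=(P(B(38,517),.013)+P(B(44,544),.013))/2; s=(P(B(235,490),.013)+P(B(237,516),.013))/2
u=(t-s)/np.linalg.norm(t-s);print("tip",t,"at rack",s,"len",np.linalg.norm(t-s),"dir",np.degrees(np.arctan2(u[1],u[0])))
f1,f2=P(B(230,432),.042),P(B(243,572),.042);r1,r2=P(B(668,372),.042),P(B(688,514),.042)
v=(f1+f2-r1-r2);print("rackfront",(f1+f2)/2,"dir",np.degrees(np.arctan2(v[1],v[0])),np.linalg.norm(v)/2)
st=bot.get_state();from scipy.spatial.transform import Rotation as R
q=st["tcp_rot"];print(R.from_quat(q[[1,2,3,0]]).as_matrix().round(3),st["eef_pos"])
E
```

```text
cover [0.54552233 0.17237693] L [0.53008006 0.25711176] R [0.55829088 0.09256094] len 0.16695156221163135 dir 99.7282917580491
cover along from R(20) 0.08082582709875925 lat -0.0009020544529137527
blank c [0.55480021 0.11386408]
tip [ 0.45205955 -0.16395102] at rack [ 0.46143624 -0.24061647] len 0.07723673623018042 dir 96.97302216819219
rackfront [ 0.46118884 -0.23490967] dir 96.56032093437989 0.1706727390917269
[[ 0.967  0.255 -0.   ]
 [ 0.255 -0.967  0.002]
 [ 0.    -0.002 -1.   ]] [ 0.16560096 -0.62797877  0.21354998]
```

>>> servo_tool:
  moves:
    - {"az":-0.143}
    - {"az":-0.143}
    - {"az":-0.143}
    - {"az":-0.143}
    - {"az":-0.143}
    - {"az":-0.143}
    - {"az":-0.143}
    - {"az":-0.143}
    - {"az":-0.143}
    - {"az":-0.143}

```text
schema error: expected keys tx, ty, tz, ax, ay, az, hand
```

>>> servo_tool:
  moves:
    - {"tx":0.032,"ty":0.0284}
    - {"tx":0.032,"ty":0.0284}
    - {"tx":0.032,"ty":0.0284}
    - {"tx":0.032,"ty":0.0284}
    - {"tx":0.032,"ty":0.0284}
    - {"tx":0.032,"ty":0.0284}
    - {"tx":0.032,"ty":0.0284}
    - {"tx":0.032,"ty":0.0284}
    - {"tx":0.032,"ty":0.0284}
    - {"tx":0.032,"ty":0.0284}
    - {"tx":0.032,"ty":0.0284}
    - {"tx":0.032,"ty":0.0284}
    - {"tz":0.03}
    - {}

```text
schema error: expected keys tx, ty, tz, ax, ay, az, hand
```

>>> servo_tool:
  moves:
    - {"tx":0,"ty":0,"tz":0,"ax":0,"ay":0,"az":-0.143,"hand":100}
    - {"tx":0,"ty":0,"tz":0,"ax":0,"ay":0,"az":-0.143,"hand":100}
    - {"tx":0,"ty":0,"tz":0,"ax":0,"ay":0,"az":-0.143,"hand":100}
    - {"tx":0,"ty":0,"tz":0,"ax":0,"ay":0,"az":-0.143,"hand":100}
    - {"tx":0,"ty":0,"tz":0,"ax":0,"ay":0,"az":-0.143,"hand":100}
    - {"tx":0,"ty":0,"tz":0,"ax":0,"ay":0,"az":-0.143,"hand":100}
    - {"tx":0,"ty":0,"tz":0,"ax":0,"ay":0,"az":-0.143,"hand":100}
    - {"tx":0,"ty":0,"tz":0,"ax":0,"ay":0,"az":-0.143,"hand":100}
    - {"tx":0,"ty":0,"tz":0,"ax":0,"ay":0,"az":-0.143,"hand":100}
    - {"tx":0,"ty":0,"tz":0,"ax":0,"ay":0,"az":-0.143,"hand":100}

```text
time: 1.1
eef_pos: [0.1656, -0.6281, 0.2139]
tcp_rot: [-0.001, 0.662, 0.749, 0.0]
wrist_force: [-0.6, 0.8, -0.2]
opening: 0.0954
gripper_force: 0.0
```

>>> servo_tool:
  moves:
    - {"tx":0.032,"ty":0.0284,"tz":0,"ax":0,"ay":0,"az":0,"hand":100}
    - {"tx":0.032,"ty":0.0284,"tz":0,"ax":0,"ay":0,"az":0,"hand":100}
    - {"tx":0.032,"ty":0.0284,"tz":0,"ax":0,"ay":0,"az":0,"hand":100}
    - {"tx":0.032,"ty":0.0284,"tz":0,"ax":0,"ay":0,"az":0,"hand":100}
    - {"tx":0.032,"ty":0.0284,"tz":0,"ax":0,"ay":0,"az":0,"hand":100}
    - {"tx":0.032,"ty":0.0284,"tz":0,"ax":0,"ay":0,"az":0,"hand":100}
    - {"tx":0.032,"ty":0.0284,"tz":0,"ax":0,"ay":0,"az":0,"hand":100}
    - {"tx":0.032,"ty":0.0284,"tz":0,"ax":0,"ay":0,"az":0,"hand":100}
    - {"tx":0.032,"ty":0.0284,"tz":0,"ax":0,"ay":0,"az":0,"hand":100}
    - {"tx":0.032,"ty":0.0284,"tz":0,"ax":0,"ay":0,"az":0,"hand":100}
    - {"tx":0.032,"ty":0.0284,"tz":0,"ax":0,"ay":0,"az":0,"hand":100}
    - {"tx":0.032,"ty":0.0284,"tz":0,"ax":0,"ay":0,"az":0,"hand":100}
    - {"tx":0,"ty":0,"tz":0,"ax":0,"ay":0,"az":0,"hand":100}

```text
time: 2.4
eef_pos: [0.4609, -0.2037, 0.2142]
tcp_rot: [-0.001, 0.662, 0.749, 0.001]
wrist_force: [-0.4, -0.5, 0.5]
opening: 0.095
gripper_force: 0.0
```

```bash
cat >> h.py <<'E'
def wplane(uv,z,p):
    E=p["extrinsics"]; R=E[:3,:3]; c=-R.T@E[:3,3]
    a=np.array([uv[0]-p["cx"],uv[1]-p["cy"]]); r=np.hypot(*a); th=r/p["fx"]
    d=R.T@np.array([*(a/max(r,1e-9)*np.sin(th)),np.cos(th)])
    return c+d*(z-c[2])/d[2]
def stickmask(im):
    hsv=cv2.cvtColor(im,cv2.COLOR_RGB2HSV)
    m=((hsv[...,2]>190)&(hsv[...,1]>90)&(hsv[...,1]<170)&(hsv[...,0]<22)).astype(np.uint8)
    return m
E
python3 - <<'E'
from h import *
p=bot.camera_params("wrist");im=bot.camera("wrist");cv2.imwrite("pics/w1.png",im[:,:,::-1])
cs=[c for c in cv2.findContours(stickmask(im),0,2)[0] if cv2.contourArea(c)>150]
for c in cs:
    b=cv2.boxPoints(cv2.minAreaRect(c)); print(cv2.contourArea(c),b.astype(int).tolist(),[wplane(q,.013,p)[:2].round(4).tolist() for q in b])
E
```

```text
254.0 [[0, 479], [0, 444], [13, 444], [13, 479]] [[-0.2305, -0.9513], [-0.1402, -0.7715], [-0.0874, -0.7445], [-0.1641, -0.9102]]
5867.0 [[190, 340], [450, 340], [450, 376], [190, 376]] [[0.3346, -0.3788], [0.6454, -0.3419], [0.6619, -0.3958], [0.3328, -0.4342]]
137089.5 [[49, 0], [639, 0], [639, 310], [49, 310]] [[0.1076, 0.0232], [0.8747, 0.1589], [0.9852, -0.2907], [0.1211, -0.3809]]
```

View pics/w1.png

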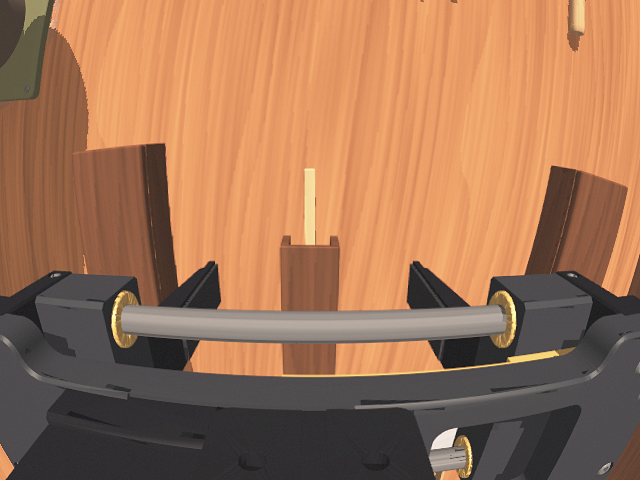

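The wrist view shows the blade from tip (310,169) to where it enters the rack at (311,244). It is nearly parallel to the tool's x axis.

```bash
python3 - <<'E'
from h import *
p=bot.camera_params("wrist")
t=wplane((310,169),.013,p)[:2]; s=wplane((311,244),.013,p)[:2]; u=t-s
st=bot.get_state();e=st["eef_pos"][:2];x=np.array([np.cos(np.radians(97)),np.sin(np.radians(97))]);y=np.array([x[1],-x[0]])
print(t,s,np.linalg.norm(u),np.degrees(np.arctan2(u[1],u[0])))
f1=wplane((282,237),.042,p)[:2];f2=wplane((338,237),.042,p)[:2];print("front",(f1+f2)/2,f1-f2)
for q in (t,s): print("tool x,y of",(q-e)@x,(q-e)@y)
E
```

```text
[ 0.4524388  -0.16647454] [ 0.46273152 -0.24347453] 0.07768486995829348 97.61369442955248
front [ 0.46011442 -0.22834178] [-0.0530873  -0.00647876]
tool x,y of 0.03960090534394899 -0.0026815910161557682
tool x,y of -0.03807950844801252 -0.0018495251854653296
```

>>> servo_tool:
  moves:
    - {"tx":0,"ty":-0.0025,"tz":0.04,"ax":0,"ay":0,"az":-0.01,"hand":100}
    - {"tx":0,"ty":0,"tz":0.045,"ax":0,"ay":0,"az":0,"hand":100}
    - {"tx":0,"ty":0,"tz":0.045,"ax":0,"ay":0,"az":0,"hand":60}
    - {"tx":0,"ty":0,"tz":0.04,"ax":0,"ay":0,"az":0,"hand":50}
    - {"tx":0,"ty":0,"tz":0.025,"ax":0,"ay":0,"az":0,"hand":50}
    - {"tx":0,"ty":0,"tz":0.014,"ax":0,"ay":0,"az":0,"hand":50}
    - {"tx":0,"ty":0,"tz":0,"ax":0,"ay":0,"az":0,"hand":50}
    - {"tx":0,"ty":0,"tz":0,"ax":0,"ay":0,"az":0,"hand":50}

```text
time: 3.25
eef_pos: [0.4574, -0.2086, 0.0067]
tcp_rot: [0.001, 0.661, 0.75, 0.0]
wrist_force: [1.0, -0.2, 1.4]
opening: 0.0525
gripper_force: 0.0
```

>>> servo_tool:
  moves:
    - {"tx":0,"ty":0,"tz":0,"ax":0,"ay":0,"az":0,"hand":0}
    - {"tx":0,"ty":0,"tz":0,"ax":0,"ay":0,"az":0,"hand":0}
    - {"tx":0,"ty":0,"tz":0,"ax":0,"ay":0,"az":0,"hand":0}
    - {"tx":0,"ty":0,"tz":0,"ax":0,"ay":0,"az":0,"hand":0}
    - {"tx":0,"ty":0,"tz":0,"ax":0,"ay":0,"az":0,"hand":0}
    - {"tx":0,"ty":0,"tz":0,"ax":0,"ay":0,"az":0,"hand":0}
    - {"tx":0,"ty":0,"tz":0,"ax":0,"ay":0,"az":0,"hand":0}

```text
time: 3.95
eef_pos: [0.457, -0.2077, 0.0059]
tcp_rot: [0.0, 0.661, 0.751, 0.0]
wrist_force: [-0.6, 0.5, 2.5]
opening: 0.0107
gripper_force: 30.0
```

>>> servo_tool:
  moves:
    - {"tx":0.005,"ty":0,"tz":-0.001,"ax":0,"ay":0,"az":0,"hand":0}
    - {"tx":0.015,"ty":0,"tz":0,"ax":0,"ay":0,"az":0,"hand":0}
    - {"tx":0.02,"ty":0,"tz":0,"ax":0,"ay":0,"az":0,"hand":0}
    - {"tx":0.02,"ty":0,"tz":0,"ax":0,"ay":0,"az":0,"hand":0}
    - {"tx":0.02,"ty":0,"tz":0,"ax":0,"ay":0,"az":0,"hand":0}
    - {"tx":0.02,"ty":0,"tz":0,"ax":0,"ay":0,"az":0,"hand":0}
    - {"tx":0.02,"ty":0,"tz":0,"ax":0,"ay":0,"az":0,"hand":0}
    - {"tx":0.02,"ty":0,"tz":0,"ax":0,"ay":0,"az":0,"hand":0}
    - {"tx":0.02,"ty":0,"tz":0,"ax":0,"ay":0,"az":0,"hand":0}
    - {"tx":0.015,"ty":0,"tz":0,"ax":0,"ay":0,"az":0,"hand":0}
    - {"tx":0.005,"ty":0,"tz":0,"ax":0,"ay":0,"az":0,"hand":0}
    - {"tx":0,"ty":0,"tz":0.001,"ax":0,"ay":0,"az":0,"hand":0}
    - {"tx":0,"ty":0,"tz":0,"ax":0,"ay":0,"az":0,"hand":0}

```text
time: 5.25
eef_pos: [0.4343, -0.029, 0.0059]
tcp_rot: [0.0, 0.661, 0.751, 0.0]
wrist_force: [0.1, 0.4, 1.4]
opening: 0.0109
gripper_force: 30.0
```

>>> servo_tool:
  moves:
    - {"tx":0,"ty":0,"tz":0,"ax":0,"ay":0,"az":0,"hand":60}
    - {"tx":0,"ty":0,"tz":0,"ax":0,"ay":0,"az":0,"hand":60}
    - {"tx":0,"ty":0,"tz":0,"ax":0,"ay":0,"az":0,"hand":60}
    - {"tx":0,"ty":0,"tz":0,"ax":0,"ay":0,"az":0,"hand":60}
    - {"tx":0,"ty":0,"tz":-0.02,"ax":0,"ay":0,"az":0,"hand":60}
    - {"tx":0,"ty":0,"tz":-0.04,"ax":0,"ay":0,"az":0,"hand":70}
    - {"tx":-0.02,"ty":0,"tz":-0.04,"ax":0,"ay":0,"az":0,"hand":80}
    - {"tx":-0.03,"ty":0,"tz":-0.03,"ax":0,"ay":0,"az":0,"hand":100}
    - {"tx":-0.04,"ty":0,"tz":-0.02,"ax":0,"ay":0,"az":0,"hand":100}
    - {"tx":-0.04,"ty":0,"tz":0,"ax":0,"ay":0,"az":0,"hand":100}
    - {"tx":-0.01,"ty":0,"tz":0,"ax":0,"ay":0,"az":0,"hand":100}
    - {"tx":0,"ty":0,"tz":0,"ax":0,"ay":0,"az":0,"hand":100}

```text
time: 6.45
eef_pos: [0.4515, -0.169, 0.1553]
tcp_rot: [-0.0, 0.662, 0.75, -0.0]
wrist_force: [-0.9, 0.2, -0.6]
opening: 0.0941
gripper_force: 0.0
```

```bash
python3 - <<'E'
from h import *
p=bot.camera_params("wrist");im=bot.camera("wrist");cv2.imwrite("pics/w2.png",im[:,:,::-1])
E
```

```text
(no output)
```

View pics/w2.png

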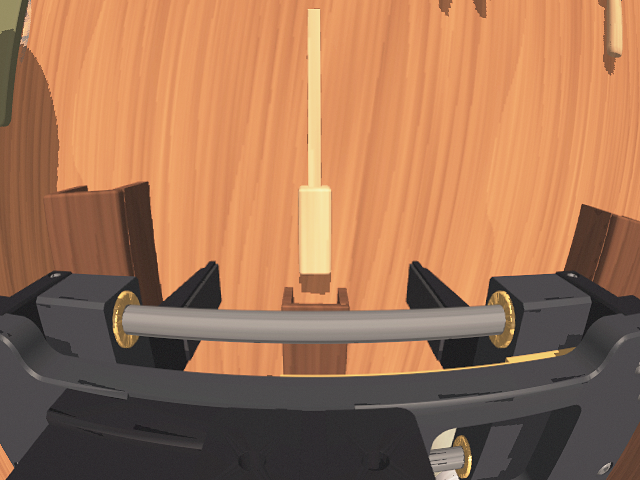

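The stick lies flat and out of the rack: the handle's top face spans (299–330, 186–273) and the blade tip is at (314,9).

```bash
python3 - <<'E'
from h import *
p=bot.camera_params("wrist");st=bot.get_state();e=st["eef_pos"][:2];x=np.array([np.cos(np.radians(97.2)),np.sin(np.radians(97.2))]);y=np.array([x[1],-x[0]])
f=(wplane((300,187),.026,p)+wplane((329,187),.026,p))[:2]/2;r=(wplane((299,273),.026,p)+wplane((331,273),.026,p))[:2]/2
t=wplane((314,10),.013,p)[:2]
for n,q in(("f",f),("r",r),("t",t)): print(n,q,"tool",(q-e)@x,(q-e)@y)
for a,b in((f,r),(t,(f+r)/2)): d=a-b;print(np.linalg.norm(d),np.degrees(np.arctan2(d[1],d[0])))
print("tcp yaw",np.degrees(2*np.arctan2(st["tcp_rot"][2],st["tcp_rot"][1])))
E
```

```text
f [ 0.44885846 -0.13701653] tool 0.03091092669340325 0.0014852462987334052
r [ 0.45857904 -0.21022001] tool -0.042933635452812105 0.001954352046622733
t [0.42949122 0.01341667] tool 0.18258527392326995 0.0011250107324295051
0.0738460521542551 97.56397287992672
0.18859756621053977 97.38069651961256
tcp yaw 97.19289366167504
```

>>> servo_tool:
  moves:
    - {"tx":0.004,"ty":0.0015,"tz":0.03,"ax":0,"ay":0,"az":0,"hand":100}
    - {"tx":0,"ty":0,"tz":0.04,"ax":0,"ay":0,"az":0,"hand":80}
    - {"tx":0,"ty":0,"tz":0.04,"ax":0,"ay":0,"az":0,"hand":80}
    - {"tx":0,"ty":0,"tz":0.025,"ax":0,"ay":0,"az":0,"hand":80}
    - {"tx":0,"ty":0,"tz":0.016,"ax":0,"ay":0,"az":0,"hand":80}
    - {"tx":0,"ty":0,"tz":0,"ax":0,"ay":0,"az":0,"hand":80}
    - {"tx":0,"ty":0,"tz":0,"ax":0,"ay":0,"az":0,"hand":0}
    - {"tx":0,"ty":0,"tz":0,"ax":0,"ay":0,"az":0,"hand":0}
    - {"tx":0,"ty":0,"tz":0,"ax":0,"ay":0,"az":0,"hand":0}
    - {"tx":0,"ty":0,"tz":0,"ax":0,"ay":0,"az":0,"hand":0}
    - {"tx":0,"ty":0,"tz":0,"ax":0,"ay":0,"az":0,"hand":0}
    - {"tx":0,"ty":0,"tz":0,"ax":0,"ay":0,"az":0,"hand":0}
    - {"tx":0,"ty":0,"tz":0,"ax":0,"ay":0,"az":0,"hand":0}

```text
time: 7.8
eef_pos: [0.4527, -0.1639, 0.0048]
tcp_rot: [0.0, 0.661, 0.751, -0.0]
wrist_force: [-0.6, -0.3, 0.3]
opening: 0.0279
gripper_force: 30.0
```

>>> servo_tool:
  moves:
    - {"tx":0,"ty":0,"tz":-0.02,"ax":0,"ay":0,"az":0,"hand":0}
    - {"tx":0,"ty":0,"tz":-0.03,"ax":0,"ay":0,"az":-0.044,"hand":0}
    - {"tx":-0.007,"ty":0.028,"tz":0,"ax":0,"ay":0,"az":0,"hand":0}
    - {"tx":0,"ty":0.03,"tz":0,"ax":0,"ay":0,"az":0,"hand":0}
    - {"tx":0,"ty":0.03,"tz":0,"ax":0,"ay":0,"az":0,"hand":0}
    - {"tx":0,"ty":0.03,"tz":0,"ax":0,"ay":0,"az":0,"hand":0}
    - {"tx":0,"ty":0.03,"tz":0,"ax":0,"ay":0,"az":0,"hand":0}
    - {"tx":0,"ty":0,"tz":0,"ax":0,"ay":0,"az":0,"hand":0}
    - {"tx":0,"ty":0,"tz":0,"ax":0,"ay":0,"az":0,"hand":0}

```text
time: 8.7
eef_pos: [0.5996, -0.1453, 0.054]
tcp_rot: [-0.001, 0.644, 0.765, -0.0]
wrist_force: [0.2, 1.1, -0.9]
opening: 0.0272
gripper_force: 30.0
```

```bash
python3 - <<'E'
from h import *
st=bot.get_state();p=bot.camera_params("wrist");im=bot.camera("wrist");cv2.imwrite("pics/w3.png",im[:,:,::-1])
t=bot.camera("top");cv2.imwrite("pics/t3.png",t[:,:,::-1])
a=cv2.resize(im[0:260,200:480,::-1],(560,520)) if 0 else cv2.resize(im[0:250,190:450,::-1],None,fx=3,fy=2.4,interpolation=cv2.INTER_CUBIC)
cv2.imwrite("pics/w3c.png",a);print(st["eef_pos"])
np.save("p3.npy",p["extrinsics"])
E
```

```text
[ 0.59955403 -0.14533427  0.05401495]
```

View pics/w3c.png

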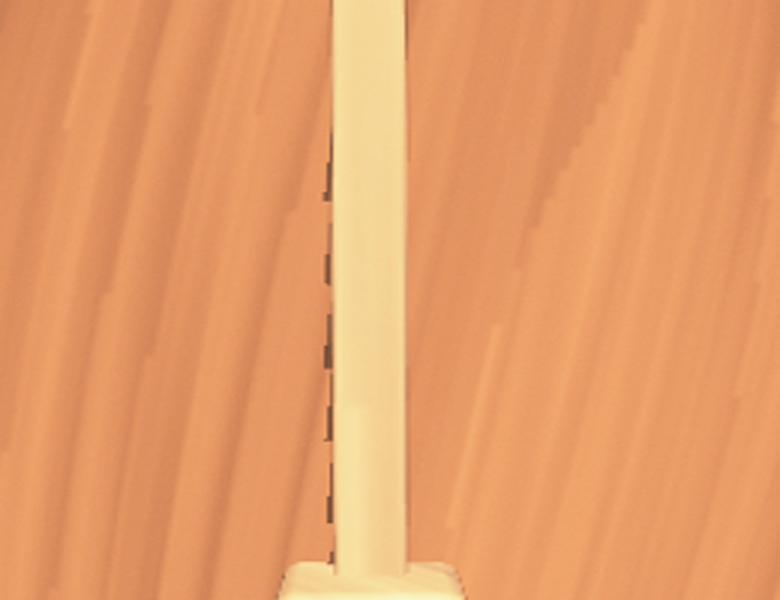

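The wrist crop shows only the held blade, straight ahead, with the guide out of view. The top camera shows both.

```bash
python3 - <<'E'
from h import *
im=cv2.imread("pics/t3.png")
cv2.imwrite("pics/t3c.png",cv2.resize(im[180:260,170:330],None,fx=5,fy=5,interpolation=cv2.INTER_CUBIC))
E
```

```text
(no output)
```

View pics/t3c.png

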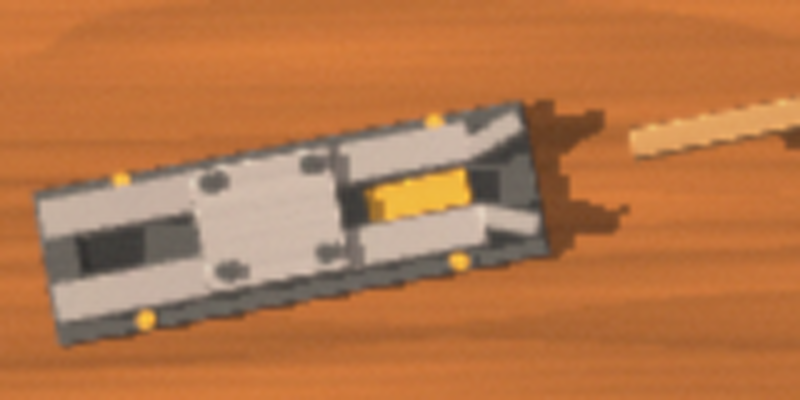

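The blade tip is at (295.6,208.2), ahead of the mouth and slightly to the far side. Next I'll work out its offset in the guide frame.

```bash
python3 - <<'E'
from h import *
A=lambda x,y:(170+x/5-.4,180+y/5-.4)
P=lambda uv,z:onplane("top",uv,z)[:2]
L=(P(A(45,238),.028)+P(A(52,286),.028))/2;Rr=(P(A(469,152),.028)+P(A(483,208),.028))/2
cov=np.mean([P(A(*c),.033) for c in((192,172),(337,145),(348,258),(205,284))],0)
u=(L-Rr)/np.linalg.norm(L-Rr);print("dir",np.degrees(np.arctan2(u[1],u[0])),"cov lat",(cov-Rr)@[-u[1],u[0]],(cov-Rr)@u)
dirs=np.radians(99.7);u=np.array([np.cos(dirs),np.sin(dirs)]);y=np.array([u[1],-u[0]])
o=(cov-.102*u+Rr-.02*u)/2;print("origin",o)
t=P(A(630,144),.0622);b=P(A(795,112),.0622);d=t-b
print("tip",t,"stick dir",np.degrees(np.arctan2(d[1],d[0])),"guide x",(t-o)@u,"toolY off",(t-o)@y)
e=bot.get_state()["eef_pos"][:2];print("tcp guide x, toolY",(e-o)@u,(e-o)@y)
E
```

```text
dir 99.92935109565992 cov lat -0.0011608432942343695 0.07979875563869922
origin [0.56324922 0.07256651]
tip [0.56801854 0.03192437] stick dir 100.04921420235296 guide x -0.04086467853963403 toolY off -0.0021466344511414217
tcp guide x, toolY -0.22088970202920868 -0.0018649726007284248
```

>>> servo_tool:
  moves:
    - {"tx":0,"ty":0.002,"tz":0.0187,"ax":0,"ay":0,"az":0,"hand":0}
    - {"tx":0,"ty":0,"tz":0.018,"ax":0,"ay":0,"az":0,"hand":0}
    - {"tx":0.008,"ty":0,"tz":0,"ax":0,"ay":0,"az":0,"hand":0}
    - {"tx":0.01,"ty":0,"tz":0,"ax":0,"ay":0,"az":0,"hand":0}
    - {"tx":0.01,"ty":0,"tz":0,"ax":0,"ay":0,"az":0,"hand":0}
    - {"tx":0.01,"ty":0,"tz":0,"ax":0,"ay":0,"az":0,"hand":0}
    - {"tx":0.01,"ty":0,"tz":0,"ax":0,"ay":0,"az":0,"hand":0}
    - {"tx":0.007,"ty":0,"tz":0,"ax":0,"ay":0,"az":0,"hand":0}
    - {"tx":0,"ty":0,"tz":0,"ax":0,"ay":0,"az":0,"hand":0}

```text
time: 9.7
eef_pos: [0.5923, -0.0899, 0.0182]
tcp_rot: [0.0, 0.644, 0.765, 0.0]
wrist_force: [1.3, -0.5, -1.4]
opening: 0.0276
gripper_force: 30.0
```

```bash
python3 - <<'E'
from h import *
t=bot.camera("top")[:,:,::-1];s=bot.camera("scene")[:,:,::-1]
f=lambda a,k:cv2.resize(a,None,fx=k,fy=k,interpolation=cv2.INTER_CUBIC)
cv2.imwrite("pics/c4.png",np.vstack([f(t[190:255,170:330],4),f(s[275:360,290:450],4)]))
st=bot.get_state();print(st["eef_pos"],st["wrist_force"])
E
```

```text
[ 0.59253028 -0.09084958  0.01813177] [-0.8008366  -0.52074943 -1.23100646]
```

View pics/c4.png

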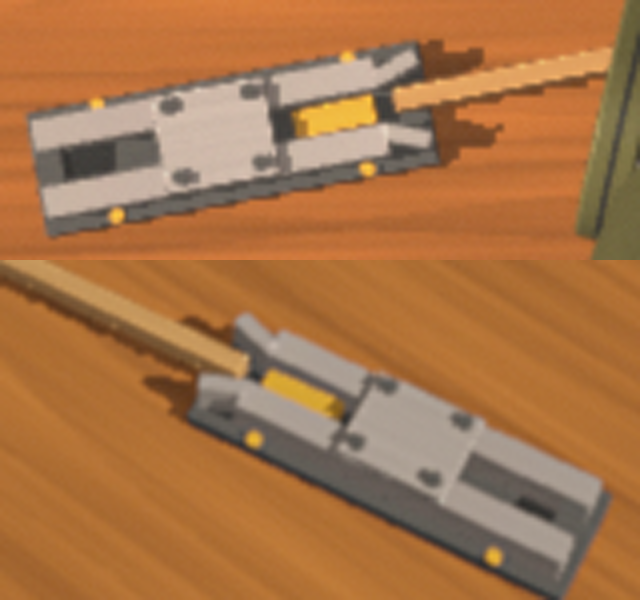

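The tip is inside the mouth flare, at top-crop (397,98). I'll check its lateral offset numerically.

```bash
python3 - <<'E'
from h import *
A=lambda x,y:(170+x/4-.4,190+y/4-.4)
P=lambda uv,z:onplane("top",uv,z)[:2]
d=np.radians(99.8);u=np.array([np.cos(d),np.sin(d)]);y=np.array([u[1],-u[0]]);o=np.array([.56325,.07257])
g=lambda q:(round((q-o)@u*1e3,1),round((q-o)@y*1e3,1))
for n,c,z in(("tip up",(395,87),.0265),("tip lo",(398,110),.0265),("back up",(608,47),.0265),("back lo",(608,71),.0265),("bl1",(374,96),.02),("bl2",(378,122),.02),("bl far up",(298,110),.02),("bl far lo",(298,135),.02),("railU20",(375,82),.028),("railL20",(388,126),.028),("railU75",(275,102),.028),("railL75",(285,147),.028)): print(n,g(P(A(*c),z)))
E
```

```text
tip up (np.float64(12.9), np.float64(6.7))
tip lo (np.float64(13.5), np.float64(-4.6))
back up (np.float64(-92.3), np.float64(6.5))
back lo (np.float64(-90.1), np.float64(-5.0))
bl1 (np.float64(24.3), np.float64(5.1))
bl2 (np.float64(24.7), np.float64(-7.8))
bl far up (np.float64(61.9), np.float64(5.3))
bl far lo (np.float64(64.1), np.float64(-6.8))
railU20 (np.float64(21.9), np.float64(10.7))
railL20 (np.float64(19.6), np.float64(-11.6))
railU75 (np.float64(71.2), np.float64(10.2))
railL75 (np.float64(70.4), np.float64(-12.3))
```

>>> servo_tool:
  moves:
    - {"tx":0.004,"ty":-0.0015,"tz":0,"ax":0,"ay":0,"az":0,"hand":0}
    - {"tx":0.008,"ty":0,"tz":0,"ax":0,"ay":0,"az":0,"hand":0}
    - {"tx":0.008,"ty":0,"tz":0,"ax":0,"ay":0,"az":0,"hand":0}
    - {"tx":0.008,"ty":0,"tz":0,"ax":0,"ay":0,"az":0,"hand":0}
    - {"tx":0.008,"ty":0,"tz":0,"ax":0,"ay":0,"az":0,"hand":0}
    - {"tx":0.008,"ty":0,"tz":0,"ax":0,"ay":0,"az":0,"hand":0}
    - {"tx":0.006,"ty":0,"tz":0,"ax":0,"ay":0,"az":0,"hand":0}
    - {"tx":0,"ty":0,"tz":0,"ax":0,"ay":0,"az":0,"hand":0}

```text
time: 10.6
eef_pos: [0.5822, -0.041, 0.0179]
tcp_rot: [-0.0, 0.644, 0.765, 0.0]
wrist_force: [-0.0, 0.1, 0.1]
opening: 0.0281
gripper_force: 30.0
```

>>> servo_tool:
  moves:
    - {"tx":0.005,"ty":0,"tz":0,"ax":0,"ay":0,"az":0,"hand":0}
    - {"tx":0.008,"ty":0,"tz":0,"ax":0,"ay":0,"az":0,"hand":0}
    - {"tx":0.008,"ty":0,"tz":0,"ax":0,"ay":0,"az":0,"hand":0}
    - {"tx":0.008,"ty":0,"tz":0,"ax":0,"ay":0,"az":0,"hand":0}
    - {"tx":0.008,"ty":0,"tz":0,"ax":0,"ay":0,"az":0,"hand":0}
    - {"tx":0.008,"ty":0,"tz":0,"ax":0,"ay":0,"az":0,"hand":0}
    - {"tx":0.008,"ty":0,"tz":0,"ax":0,"ay":0,"az":0,"hand":0}
    - {"tx":0.005,"ty":0,"tz":0,"ax":0,"ay":0,"az":0,"hand":0}
    - {"tx":0,"ty":0,"tz":0,"ax":0,"ay":0,"az":0,"hand":0}

```text
time: 11.5
eef_pos: [0.5724, 0.0159, 0.0179]
tcp_rot: [-0.0, 0.644, 0.765, -0.0]
wrist_force: [0.1, -0.2, -0.4]
opening: 0.0282
gripper_force: 30.0
```

>>> servo_tool:
  moves:
    - {"tx":0.005,"ty":0,"tz":0,"ax":0,"ay":0,"az":0,"hand":0}
    - {"tx":0.004,"ty":0,"tz":0,"ax":0,"ay":0,"az":0,"hand":0}
    - {"tx":0.003,"ty":0,"tz":0,"ax":0,"ay":0,"az":0,"hand":0}
    - {"tx":0.002,"ty":0,"tz":0,"ax":0,"ay":0,"az":0,"hand":0}
    - {"tx":0.001,"ty":0,"tz":0,"ax":0,"ay":0,"az":0,"hand":0}
    - {"tx":0.001,"ty":0,"tz":0,"ax":0,"ay":0,"az":0,"hand":0}
    - {"tx":0,"ty":0,"tz":0,"ax":0,"ay":0,"az":0,"hand":0}

```text
time: 12.2
eef_pos: [0.5699, 0.0308, 0.018]
tcp_rot: [0.0, 0.644, 0.765, -0.0]
wrist_force: [0.1, -1.0, -0.8]
opening: 0.028
gripper_force: 30.0
```

```bash
python3 - <<'E'
from h import *
t=bot.camera("top")[:,:,::-1];s=bot.camera("scene")[:,:,::-1]
f=lambda a,k:cv2.resize(a,None,fx=k,fy=k,interpolation=cv2.INTER_CUBIC)
cv2.imwrite("pics/c5.png",np.vstack([f(t[190:255,170:330],4),f(s[275:360,290:450],4)]))
st=bot.get_state();print(st["eef_pos"],st["wrist_force"])
E
```

```text
[0.56984621 0.03079955 0.01798048] [-0.24076539 -0.67974409 -0.42554497]
```

View pics/c5.png

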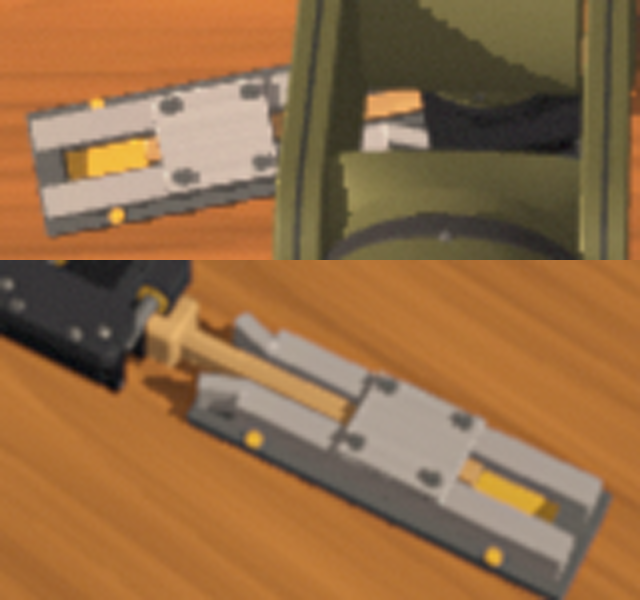

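The blank is past the cover, nearly at the stop (top-crop x 65–147). I'll press on in small steps until the force shows contact.

>>> servo_tool:
  moves:
    - {"tx":0.001,"ty":0,"tz":0,"ax":0,"ay":0,"az":0,"hand":0}
    - {"tx":0.001,"ty":0,"tz":0,"ax":0,"ay":0,"az":0,"hand":0}
    - {"tx":0,"ty":0,"tz":0,"ax":0,"ay":0,"az":0,"hand":0}

```text
time: 12.6
eef_pos: [0.5703, 0.031, 0.0186]
tcp_rot: [0.002, 0.644, 0.765, -0.001]
wrist_force: [0.7, -7.8, -0.1]
opening: 0.0279
gripper_force: 30.0
```

>>> servo_tool:
  moves:
    - {"tx":0.001,"ty":0,"tz":0,"ax":0,"ay":0,"az":0,"hand":0}
    - {"tx":0,"ty":0,"tz":0,"ax":0,"ay":0,"az":0,"hand":0}

```text
time: 12.8
eef_pos: [0.5704, 0.0311, 0.0188]
tcp_rot: [0.003, 0.644, 0.765, -0.001]
wrist_force: [1.3, -10.3, 0.1]
opening: 0.0277
gripper_force: 30.0
```

>>> servo_tool:
  moves:
    - {"tx":0.001,"ty":0,"tz":0,"ax":0,"ay":0,"az":0,"hand":0}
    - {"tx":0,"ty":0,"tz":0,"ax":0,"ay":0,"az":0,"hand":0}

```text
time: 13.0
eef_pos: [0.5706, 0.0312, 0.019]
tcp_rot: [0.003, 0.643, 0.766, -0.002]
wrist_force: [1.4, -13.0, 1.1]
opening: 0.028
gripper_force: 30.0
```

>>> servo_tool:
  moves:
    - {"tx":-0.004,"ty":0,"tz":0,"ax":0,"ay":0,"az":0,"hand":0}
    - {"tx":-0.008,"ty":0,"tz":0,"ax":0,"ay":0,"az":0,"hand":0}
    - {"tx":-0.016,"ty":0,"tz":0,"ax":0,"ay":0,"az":0,"hand":0}
    - {"tx":-0.02,"ty":0,"tz":0,"ax":0,"ay":0,"az":0,"hand":0}
    - {"tx":-0.02,"ty":0,"tz":0,"ax":0,"ay":0,"az":0,"hand":0}
    - {"tx":-0.02,"ty":0,"tz":0,"ax":0,"ay":0,"az":0,"hand":0}
    - {"tx":-0.02,"ty":0,"tz":0,"ax":0,"ay":0,"az":0,"hand":0}
    - {"tx":-0.02,"ty":0,"tz":0,"ax":0,"ay":0,"az":0,"hand":0}
    - {"tx":-0.02,"ty":0,"tz":0,"ax":0,"ay":0,"az":0,"hand":0}
    - {"tx":-0.02,"ty":0,"tz":0,"ax":0,"ay":0,"az":0,"hand":0}
    - {"tx":-0.02,"ty":0,"tz":0,"ax":0,"ay":0,"az":0,"hand":0}
    - {"tx":-0.012,"ty":0,"tz":0,"ax":0,"ay":0,"az":0,"hand":0}
    - {"tx":0,"ty":0,"tz":0,"ax":0,"ay":0,"az":0,"hand":0}
    - {"tx":0,"ty":0,"tz":0.008,"ax":0,"ay":0,"az":0,"hand":0}
    - {"tx":0,"ty":0,"tz":0.004,"ax":0,"ay":0,"az":0,"hand":0}
    - {"tx":0,"ty":0,"tz":0.001,"ax":0,"ay":0,"az":0,"hand":0}
    - {"tx":0,"ty":0,"tz":0,"ax":0,"ay":0,"az":0,"hand":0}

```text
time: 14.7
eef_pos: [0.6029, -0.1614, 0.0047]
tcp_rot: [-0.0, 0.644, 0.765, -0.0]
wrist_force: [0.4, 1.1, 1.8]
opening: 0.0279
gripper_force: 30.0
```

>>> servo_tool:
  moves:
    - {"tx":0,"ty":0,"tz":0,"ax":0,"ay":0,"az":0,"hand":70}
    - {"tx":0,"ty":0,"tz":0,"ax":0,"ay":0,"az":0,"hand":70}
    - {"tx":0,"ty":0,"tz":0,"ax":0,"ay":0,"az":0,"hand":70}
    - {"tx":0,"ty":0,"tz":0,"ax":0,"ay":0,"az":0,"hand":70}
    - {"tx":0,"ty":0,"tz":0,"ax":0,"ay":0,"az":0,"hand":70}
    - {"tx":0,"ty":0,"tz":-0.02,"ax":0,"ay":0,"az":0,"hand":70}
    - {"tx":0,"ty":0,"tz":-0.04,"ax":0,"ay":0,"az":0,"hand":70}
    - {"tx":0,"ty":0,"tz":-0.04,"ax":0,"ay":0,"az":0,"hand":70}
    - {"tx":0,"ty":0,"tz":-0.04,"ax":0,"ay":0,"az":0,"hand":70}
    - {"tx":0,"ty":0,"tz":-0.04,"ax":0,"ay":0,"az":0,"hand":70}
    - {"tx":0,"ty":0,"tz":0,"ax":0,"ay":0,"az":0,"hand":70}
    - {"tx":0,"ty":0,"tz":0,"ax":0,"ay":0,"az":0,"hand":70}

```text
time: 15.9
eef_pos: [0.6039, -0.1625, 0.1866]
tcp_rot: [0.001, 0.644, 0.765, 0.001]
wrist_force: [0.2, 0.3, -0.4]
opening: 0.0667
gripper_force: 0.0
```

```bash
python3 - <<'E'
from h import *
t=bot.camera("top")[:,:,::-1];s=bot.camera("scene")[:,:,::-1]
f=lambda a,k:cv2.resize(a,None,fx=k,fy=k,interpolation=cv2.INTER_CUBIC)
cv2.imwrite("pics/c6.png",np.vstack([f(t[190:255,170:370],3.2),f(s[200:360,290:450],2)[:, :].copy() if 0 else cv2.resize(s[190:360,240:450],(640,390))]))
E
```

```text
(no output)
```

View pics/c6.png

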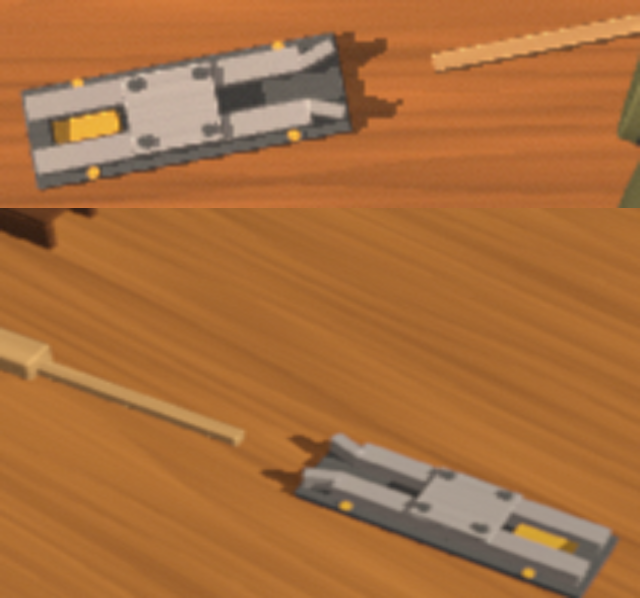

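The blank is against the stop (crop x 53–121). The stick lies flat on the bench with its tip at crop (433,62), well clear of the mouth. I'll hand the job in.

```bash
python3 -c "
from rig import bot
print(bot.close_job())"
```

```text
the job is handed in; nothing more can be done
None
```

The job is handed in at about 16 s of robot time: the brass blank is home against the stop, the stick lies flat and let go on the bench clear of the guide, and the gripper stayed well away from the hammer, brush and jar; no verdict was returned.

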